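Count the contactor carriage through and stop it at the index post

TASK

Send the contactor on its free-running carriage along the track past the counter, at 60 mm/s or a little more so that it is counted, then brake it to rest at the index post with the two pointers level, within about a centimetre, let go of and standing still for a couple of seconds. Push and brake it only against the end faces of its two spring buffers: do not touch the contactor or the white housing, do not press on the buffers from above, never let it run onto the end stop, and leave the spare contactors, meter, spray can and carton where they are.

Things in the scene. Friction and masses are not known exactly. Their poses are not given: they have to be found in the camera images.
- track: Fixed aluminium base plate 130 x 740 x 12 mm with a steel rail, across in front of the robot. Origin under its centre; +y is the carriage's forward direction (to the end stop), +x points away from the robot. Fingertips 44 mm or more above the bench pass over all of it (rear end piece, end stop); only the carriage and the two posts (counter, index) at its +x side are taller.
- carriage (a joint): Position (m) of the carriage's centre along the track's +y, 0 at the track's centre; starts near the rear (-0.18 to -0.14), range -0.20 to +0.19, where it strikes the end stop. Runs on ball bearings and goes on coasting: moving mass nominally 3.2 kg in all, contactor and buffers included (true value up to 25 percent off), viscous drag about 0.3 N s/m, dry friction about 0.006 N.
- rear_buffer (a joint): Compression (m) of the rear (-y) spring buffer: 0 free to 0.04 fully in, 30 N/m, damping only 0.5 N s/m, so it throws back what it takes up. Head: dark steel block 110 mm wide (x), 0.08 kg, flat upright end face 30 to 74 mm above the bench, 0.125 m behind the carriage's centre when free (45 mm out of the housing). Pushed towards +y it slides into the housing and drives the carriage forward.
- front_buffer (a joint): The same buffer at the front (+y) end: 0 free to 0.04 fully in, 30 N/m, damping 0.5 N s/m; its face is 0.125 m ahead of the carriage's centre when free. Pressing it towards -y brakes the carriage or drives it back.
- rear_face (a point): Middle of the rear buffer's end face, 55 mm above the bench; axes as track; moves with the buffer head.
- front_face (a point): Middle of the front buffer's end face, 55 mm above the bench; axes as track; moves with the buffer head.
- carriage_pointer (a point): Tip of the small steel pointer (6 mm wide) on the far (+x) side of the carriage, level with the carriage's centre along the track, 72 mm above the bench; axes as track.
- index_tip (a point): The mark: tip of the steel blade (6 mm wide) on the index post fixed beside the track on its far (+x) side, 73 mm above the bench (post 78 mm tall); axes as track. It stands at another place along the track each time. The carriage is on the mark when its pointer is level with this tip along the track's y. The carriage passes the post freely.
- counter_nose (a point): Tip of the brass sensor barrel (30 mm across, level, pointing to the carriage) of the counter fixed beside the track on its far (+x) side between the carriage's start and the index post, 72 mm above the bench (bracket 98 mm tall); axes as track. It counts the carriage when the carriage's pointer passes within 15 mm of this tip along y, going forward at 50 mm/s or faster.
- stop_face (a point): Middle of the face of the steel end stop, 315 mm ahead (+y) of the track's centre; the front buffer must never reach it. The stop's top is 38 mm above the bench.
- contactor: The carriage's white sheet-steel housing, 130 mm wide (x), 160 mm long (y), top 80 mm above the bench, with a black contactor (100 x 100 mm, top 140 mm above the bench) bolted on its middle; not to be touched by the robot. Origin at the carriage's centre, at bench height; axes as track.
- spare_a: black three-pole contactor, 85 x 75 x 85 mm, standing loose beyond the track; origin under its centre; leave it alone
- spare_b: a second one like spare_a, beside it; leave it alone
- meter: yellow handheld multimeter lying on the bench near the robot, 90 x 170 x 36 mm; origin under its centre; leave it alone
- spray_can: white spray can standing beyond the track, 56 mm across, 170 mm tall; origin under its centre; leave it alone
- carton: open cardboard box, 110 x 110 x 100 mm, beyond the track; origin under its centre; leave it alone
Not all that is in view belongs to the job. What is shaped like the part that bears counter_nose but pink or purple is not meant.

How it is judged:
By the outcome, as a careful person would: the job done as asked, in the order asked, and still so for the second after the job is handed in, with the robot touching nothing.
It also fails if it takes over 48 s, if anything falls off the work surface, if the arm or the gripper's body presses on something with over 40 N, if the wrist force passes 120 N, or if a joint passes its speed limit or range.

ROBOT

A 6-joint arm with a two-finger parallel gripper is mounted at the origin on the work surface. World frame = base frame: x ahead of the robot, y to its left, z up, the work surface at z = 0. Lengths are in m, angles in rad, forces in N, time in s.
With the tool pointing down it reaches from about 0.25 to 0.725 m from the base axis. Payload 4 kg.
Tool frame: the origin (TCP) lies between the finger pads, 19 mm behind the fingertips; this is the grasp point; z points along the fingers, y is the line along which they close (so a half turn about z gives the same grasp; the last joint's range is limited). The gripper opens to 85 mm and grips with 20 to 120 N. Pads are 22 mm wide; open, the fingers measure 114 mm over their backs; the gripper's body (76 mm by 85 mm) begins 54 mm behind the grasp point. The pads swing forward as they close: fully open they stand 13 mm farther back than shut.
Start: joints at [0, 0.241, 0.005, 1.335, 0, 1.571], TCP at [0.5, -0, 0.25] pointing down, gripper open.
Joint ranges: [-2.72, 2.72], [-1.05, 1.87], [-1.09, 1.28], [-1.99, 2.15], [-1.42, 1.44], [-3.14, 3.14]. Speed limits (rad/s): [2.79, 2.79, 3.14, 3.14, 3.14, 3.14].

INTERFACE

Orientations are given as a unit quaternion [x, y, z, w].
In Python, from workcell import * gives the robot as it stands. The module is installed in compiled form; this text tells all that it offers.
- The arm moves only by the tool send_rows, never from a script. Its argument "steps" is text: rows parted by semicolons, each of 7 numbers parted by spaces: the opening, from -1 (shut) to 1 (fully open), then the shift along the world's x, y, z in m, then the turn, a rotation vector about the world's x, y, z in rad. A call has exactly 5 rows; each row shifts and turns the commanded pose from where the row before left it; what a row does not reach is not made up. A row lasts 1/12 s, in which the tool goes at most 41.7 mm and 7.16 degrees, less where a joint would pass 70% of its speed; a pose out of reach is approached as far as the arm can. A call is refused whole if a number of a shift passes 0.0417 or a number of a turn 0.125, either way. A call with a gripper value outside its range is refused whole. The fingers move at their own pace and stop on an object; the grip force is fixed at half the most. Time passes only in rows, so rows that do not move let the fingers close, or fill a call up. It gives the time, the measured TCP pose, the force, the opening and the grip force at its end, in the units of the state.
- get_obs(): the state, without advancing time (a new reading comes with each control period).
- camera(name): name is "scene" or "side" or "wrist"; returns a dict with "frame" (420x560x3 uint8, red, green, blue), "range_z" (420x560 float32, m along the optical axis (not along the pixel's ray), 0 where there is no reading), "camera_matrix" (3x3 intrinsics, pixels), "extrinsics" (4x4, takes a point from world to camera coordinates); the wrist camera has in their place "T_tool_cam" (4x4, takes a point from camera to tool coordinates, whose origin is the TCP and whose axes are the flange's). Camera axes: x right, y down, z forward; pixel columns grow to the right and rows downward; lengths in m; the calibration is good to about 2 mm. A picture is of the moment at which its call begins: read the wrist's pose just before it.
- job_done(): hands the job in; it is judged then, once.
The state is a dict: "clock": time; "joint_pos": joint angles; "joint_vel": joint speeds; "tau": joint torques, N m; "eef_pos": TCP position; "tool_rot": TCP orientation; "ft_force": force on the tool from outside, world axes, zero at the start; "ft_torque": the same for the moment, N m; "grip_width": finger opening in m; "grasp_force": force on a finger pad.
Only numpy, scipy, OpenCV 4.12 (cv2) and the standard library are available. Lean on these libraries where they do the work, as an engineer would, in place of code of your own. Each camera call takes 0.05 s, during which the arm holds its last target. There are 200 camera calls.

## Working session

There is one attempt and no reset: what is moved stays moved. The work goes in short steps, Python scripts to look and compute and a tool call to move; the robot and the scene stay as the last step left them, time stands still between calls to the robot, and variables do not carry over. Pictures are saved under pics/ and viewed, at most 10 in all, crops included, and the job is handed in when it is done.

Besides the shell and the picture viewer there is one more tool, called after "Emit:" by a JSON object that holds its "name" and its "arguments". send_rows: Moves the arm, as the interface text tells. Its arguments: {"type":"object","properties":{"steps":{"type":"string"}},"required":["steps"]}

```bash
mkdir -p pics; python3 - <<'E'
from workcell import *
import cv2, numpy as np
o=get_obs(); print(o['clock'],o['eef_pos'],o['tool_rot'],o['grip_width'])
for n in ('scene','side'):
    c=camera(n); cv2.imwrite(f'pics/{n}0.png',c['frame'][...,::-1]); np.savez(f'{n}0.npz',**c)
    E=c['extrinsics']; print(n,-E[:3,:3].T@E[:3,3],E[2,:3],c['camera_matrix'].tolist())
E
```

```text
0.0 [4.99387082e-01 4.59745797e-07 2.49098445e-01] [ 0.70710456  0.70710822 -0.00074623 -0.00074572] 0.08541450681063335
scene [ 1.01405103 -0.87823359  0.81449533] [-0.39919528  0.69085301 -0.60279785] [[407.717053860024, 0.0, 280.51430836341495], [0.0, 407.717053860024, 207.8122428832105], [0.0, 0.0, 1.0]]
side [0.46235904 1.26178961 0.88434749] [ 0.03469381 -0.85321954 -0.52039673] [[526.4645580454854, 0.0, 278.63398167905603], [0.0, 526.4645580454854, 215.2232466990444], [0.0, 0.0, 1.0]]
```

View pics/scene0.png

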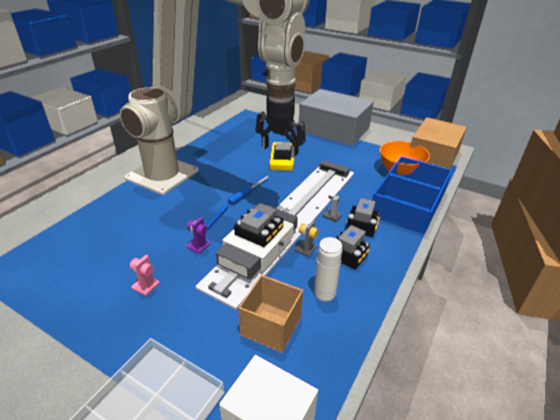

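View pics/side0.png

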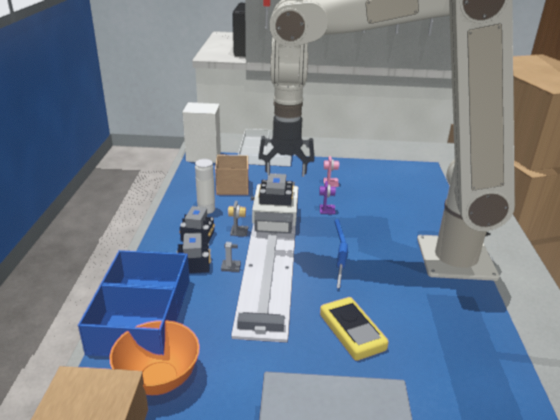

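```bash
cat > h.py <<'E'
import numpy as np, cv2
def cloud(c):
    K,E=c['camera_matrix'],c['extrinsics']; z=c['range_z']; v,u=np.mgrid[:420,:560]
    p=np.stack([(u-K[0,2])/K[0,0]*z,(v-K[1,2])/K[1,1]*z,z],-1)
    w=(p-E[:3,3])@E[:3,:3]; w[z<=0]=np.nan
    return w
E
python3 - <<'E'
from h import *
big=[]
for n in ('scene','side'):
    c=dict(np.load(f'{n}0.npz')); w=cloud(c); f=c['frame'].astype(int)
    x,y,z=np.moveaxis(w,-1,0)
    roi=(x>0.3)&(x<0.75)&(y>-0.55)&(y<0.55)
    plate=roi&(abs(z-0.012)<0.006)&(f.min(-1)>110)
    P=w[plate][:,:2].astype(np.float32); print(n,len(P),cv2.minAreaRect(P))
    im=np.zeros((600,450,3),np.uint8)
    roi=(x>0.3)&(x<0.75)&(y>-0.4)&(y<0.4)&(z<0.2)
    idx=np.argsort(z[roi]); q=w[roi][idx]; col=c['frame'][roi][idx]
    for (X,Y,Z),k in zip(q,col):
        r=int((0.4-Y)*750); cc=int((X-0.3)*1000*0.75+0); im[max(r-1,0):r+1,max(cc-1,0):cc+1]=k[::-1]
    big.append(im[:, :340])
cv2.imwrite('pics/top.png',np.hstack(big))
E
```

```text
scene 3022 ((0.5448057055473328, 0.0431002676486969), (0.9976871609687805, 0.4213283658027649), 88.78018188476562)
side 4054 ((0.5399501323699951, -0.08001872897148132), (0.9398472309112549, 0.420888751745224), 89.13037872314453)
```

View pics/top.png

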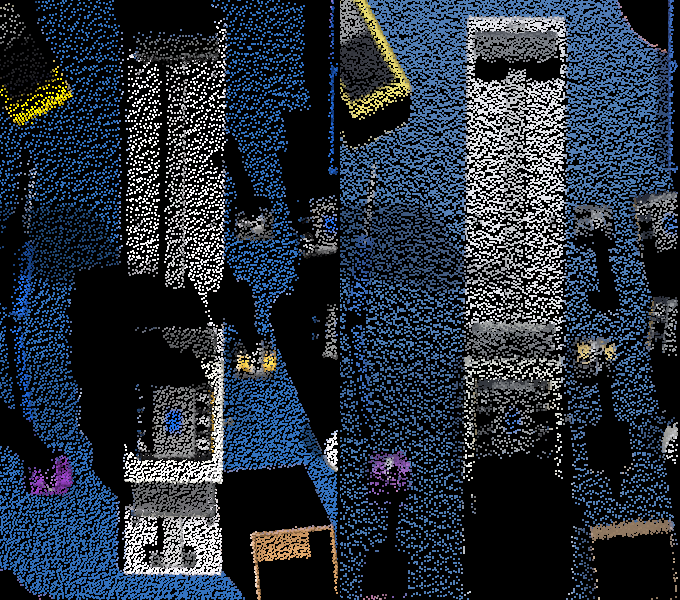

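```bash
python3 - <<'E'
from h import *
W=[];F=[]
for n in ('scene','side'):
    c=dict(np.load(f'{n}0.npz')); w=cloud(c); f=c['frame'].astype(int)
    x,y,z=np.moveaxis(w,-1,0)
    m=(abs(z-0.012)<0.006)&(f.min(-1)>110)&(x>.43)&(x<.63)&(y>-.4)&(y<.41)
    P=w[m]
    # edges as fn of y
    for side,s in (('lo',-1),('hi',1)):
        ys=[];xs=[]
        for b in np.arange(-.36,.37,.02):
            q=P[(P[:,1]>=b)&(P[:,1]<b+.02)]
            if len(q)>15: ys.append(b+.01); xs.append(s*np.percentile(s*q[:,0],98))
        ys,xs=np.array(ys),np.array(xs); ok=abs(xs-np.median(xs))<.015
        for _ in range(3):
            k=np.polyfit(ys[ok],xs[ok],1); ok=abs(np.polyval(k,ys)-xs)<.003
        print(n,side,'x=%.4f%+.4f*y'%(k[1],k[0]),ok.sum(),len(ok))
    print(' y ends',np.percentile(P[:,1],[.5,99.5]))
    g=(z>.0)&(x>.42)&(x<.66)&(y>-.36)&(y<.36)
    W.append(w[g]);F.append(f[g])
    w_,f_=W[-1],F[-1]; X,Y,Z=w_.T
    def st(t,m): 
        print(' ',t,m.sum(), np.round(np.percentile(w_[m],[2,50,98],axis=0),4).tolist() if m.sum() else '')
    brass=(f_[:,0]-f_[:,2]>50)&(Z>.05)&(X>.6)&(Y>-.12)&(Y<0); st('brass',brass)
    gi=(X>.598)&(X<.68)&(Y>.05)&(Y<.2)&(Z>.03); st('index',gi); st('index z>.065',gi&(Z>.065))
    lo=gi&(Z>.06); 
    for b in np.arange(.59,.66,.005):
        q=lo&(X>=b)&(X<b+.005)
        if q.sum(): print('   x',round(b,3),q.sum(),w_[q].mean(0).round(4),np.ptp(w_[q][:,1]).round(4))
    st('top140',abs(Z-.14)<.004); st('top80',(abs(Z-.08)<.004)&(f_.min(1)>150)&(X<.605))
    st('heads',(abs(Z-.074)<.003)&(f_.max(1)<140)&(X<.605)&(Y<-.18)); st('headsF',(abs(Z-.074)<.003)&(f_.max(1)<140)&(X<.605)&(Y>-.08))
    pt=(X>.594)&(X<.625)&(Z>.05)&(Z<.085)&(Y>-.25)&(Y<-.09); st('ptr',pt)
E
```

```text
scene lo x=0.4712+0.0074*y 20 33
scene hi x=0.5976+0.0067*y 27 33
 y ends [-0.36620407  0.35066347]
  brass 85 [[0.6198, -0.0951, 0.0686], [0.6318, -0.0883, 0.0832], [0.6596, -0.0742, 0.0907]]
  index 118 [[0.6217, 0.0886, 0.0308], [0.6447, 0.0955, 0.0657], [0.6521, 0.1118, 0.0814]]
  index z>.065 60 [[0.6202, 0.0902, 0.0659], [0.6411, 0.0991, 0.0772], [0.6527, 0.1111, 0.0818]]
   x 0.615 1 [0.6199 0.099  0.0802] 0.0
   x 0.62 7 [0.6225 0.1008 0.0751] 0.0081
   x 0.625 6 [0.6282 0.1006 0.076 ] 0.0076
   x 0.63 3 [0.6318 0.1012 0.077 ] 0.003
   x 0.635 11 [0.6379 0.0976 0.076 ] 0.0214
   x 0.64 12 [0.6426 0.0973 0.0758] 0.0155
   x 0.645 15 [0.6475 0.0965 0.0725] 0.0234
   x 0.65 10 [0.6515 0.0996 0.0738] 0.0147
  top140 476 [[0.5062, -0.2088, 0.1368], [0.5346, -0.1666, 0.1411], [0.5599, -0.1183, 0.1434]]
  top80 680 [[0.4696, -0.2429, 0.077], [0.567, -0.2187, 0.081], [0.5969, -0.0871, 0.0837]]
  heads 500 [[0.4798, -0.2877, 0.0719], [0.5347, -0.2667, 0.0749], [0.5853, -0.2431, 0.0769]]
  headsF 144 [[0.4934, -0.0735, 0.0723], [0.5574, -0.0533, 0.0748], [0.5873, -0.0381, 0.0767]]
  pt
[... 564 characters left out ...]
277 0.1047 0.0747] 0.0143
   x 0.63 8 [0.6325 0.1043 0.0761] 0.0057
   x 0.635 17 [0.6376 0.109  0.0736] 0.0197
   x 0.64 16 [0.6428 0.1075 0.0736] 0.0201
   x 0.645 15 [0.6471 0.1084 0.0738] 0.0176
   x 0.65 13 [0.6518 0.1063 0.0731] 0.022
  top140 265 [[0.505, -0.2048, 0.1365], [0.5313, -0.1553, 0.14], [0.558, -0.1143, 0.1433]]
  top80 400 [[0.4682, -0.2304, 0.0764], [0.5297, -0.1046, 0.0799], [0.5954, -0.0797, 0.0835]]
  heads 4 [[0.4774, -0.2846, 0.0717], [0.4803, -0.2782, 0.0726], [0.4807, -0.2641, 0.0762]]
  headsF 292 [[0.4797, -0.0791, 0.0712], [0.5338, -0.0557, 0.074], [0.585, -0.035, 0.0765]]
  ptr 39 [[0.5942, -0.2314, 0.0671], [0.5964, -0.1596, 0.0783], [0.6108, -0.0939, 0.0832]]
```

```bash
cat >> h.py <<'E'
def label(c):
    """carriage label centroid on contactor top -> world x,y by ray to z=.141"""
    w=cloud(c); f=c['frame'].astype(int); x,y,z=np.moveaxis(w,-1,0)
    m=(abs(z-.14)<.008)&(f[...,2]-f[...,0]>60)&(x>.48)&(x<.59)&(y>-.3)&(y<.3)
    v,u=np.nonzero(m); 
    if len(u)<8: return None,len(u)
    return ray(c,u.mean(),v.mean(),.141),len(u)
def ray(c,u,v,h):
    K,E=c['camera_matrix'],c['extrinsics']; o=-E[:3,:3].T@E[:3,3]
    d=E[:3,:3].T@np.array([(u-K[0,2])/K[0,0],(v-K[1,2])/K[1,1],1]); return (o+d*(h-o[2])/d[2])[:2]
def proj(c,p):
    E=c['extrinsics']; q=c['camera_matrix']@(E[:3,:3]@np.array(p)+E[:3,3]); return q[:2]/q[2]
E
python3 - <<'E'
from h import *
ims=[]
for n in ('scene','side'):
    c=dict(np.load(f'{n}0.npz')); w=cloud(c); print(n,label(c))
    X,Y,Z=np.moveaxis(w,-1,0); m=(X>.603)&(X<.63)&(Z>.055)&(Z<.09)&(Y>-.25)&(Y<-.11); print(w[m].round(4).tolist())
    pts=dict(i=(.619,.102,.073),n=(.619,-.078,.072),p=(.612,-.162,.072)); print({k:proj(c,p).round(1).tolist() for k,p in pts.items()})
    u,v=proj(c,(.6,-.04,.072)).astype(int); s=5
    im=c['frame'][v-55:v+55,u-40:u+40,::-1] if n=='side' else c['frame'][v-55:v+55,u-40:u+40,::-1]
    ims.append(cv2.resize(im,None,fx=s,fy=s,interpolation=cv2.INTER_NEAREST)); print('crop origin',u-40,v-55)
cv2.imwrite('pics/crop.png',np.hstack(ims))
E
```

```text
scene (array([ 0.5320074, -0.161915 ]), 60)
[[0.6044, -0.1631, 0.0797], [0.6062, -0.1608, 0.0788], [0.6077, -0.158, 0.0774], [0.6057, -0.1652, 0.0783], [0.6092, -0.166, 0.0805], [0.6087, -0.1595, 0.0753], [0.6061, -0.1658, 0.0753], [0.6082, -0.1641, 0.075], [0.6099, -0.1616, 0.0738], [0.6056, -0.1649, 0.0707], [0.6084, -0.1642, 0.0715], [0.6105, -0.1626, 0.0713], [0.6063, -0.1659, 0.0682], [0.6102, -0.1673, 0.0712], [0.611, -0.1633, 0.0684]]
{'i': [327.9, 196.3], 'n': [300.6, 227.8], 'p': [283.6, 243.9]}
crop origin 261 163
side (array([ 0.53098372, -0.16252301]), 32)
[[0.6077, -0.1598, 0.0787], [0.6041, -0.1554, 0.0814], [0.6104, -0.156, 0.0771], [0.6079, -0.1611, 0.0744], [0.6045, -0.1588, 0.0759], [0.6108, -0.1591, 0.0718], [0.6082, -0.1649, 0.0686], [0.6047, -0.1604, 0.0714], [0.611, -0.1608, 0.0672], [0.608, -0.1618, 0.0668], [0.604, -0.154, 0.0714]]
{'i': [237.1, 246.2], 'n': [244.5, 212.2], 'p': [249.7, 198.5]}
crop origin 209 164
```

View pics/crop.png

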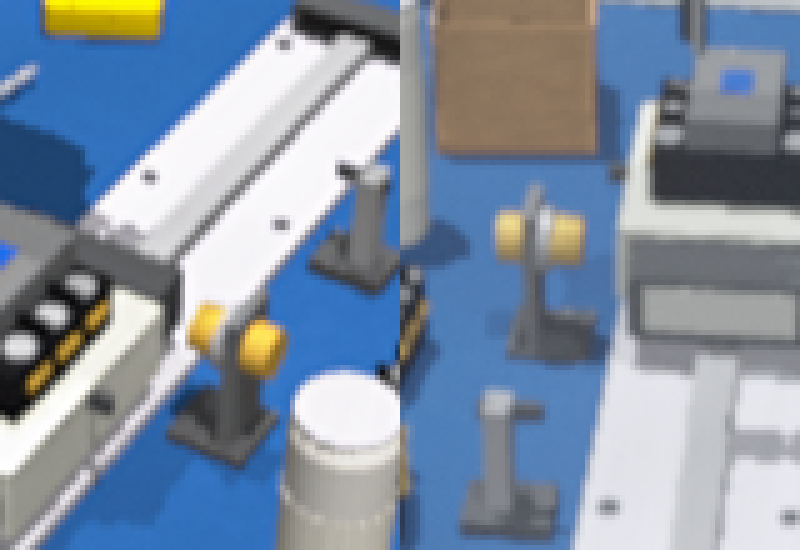

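Emit:
{"name": "send_rows", "arguments": {"steps": "-1 0.007 -0.04 0 0 0 0; -1 0.007 -0.04 0 0 0 0; -1 0.007 -0.04 0 0 0 0; -1 0.007 -0.04 0 0 0 0; -1 0.007 -0.04 0 0 0 0"}}

```text
clock: 0.52
eef_pos: [0.5348, -0.2016, 0.2496]
tool_rot: [0.707, 0.707, -0.0, -0.0]
ft_force: [0.8, -0.2, 0.8]
grip_width: 0.0259
grasp_force: 0.0
```

Emit:
{"name": "send_rows", "arguments": {"steps": "-1 0 -0.03 -0.02 0 0 0; -1 0 -0.03 -0.02 0 0 0; -1 0 -0.03 -0.02 0 0 0; -1 0 -0.03 -0.02 0 0 0; -1 -0.001 -0.012 -0.03 0 0 0"}}

```text
clock: 0.93
eef_pos: [0.5345, -0.3366, 0.1403]
tool_rot: [0.708, 0.706, -0.0, 0.002]
ft_force: [1.0, -0.2, 1.2]
grip_width: 0.0003
grasp_force: 0.0
```

Emit:
{"name": "send_rows", "arguments": {"steps": "-1 0 0 -0.03 0 0 0; -1 0 0 -0.03 0 0 0; -1 0 0 -0.01 0 0 0; -1 0 0 0 0 0 0; -1 0 0 0 0 0 0"}}

```text
clock: 1.35
eef_pos: [0.534, -0.3318, 0.07]
tool_rot: [0.707, 0.707, -0.0, -0.0]
ft_force: [0.5, -1.1, 1.1]
grip_width: 0.0
grasp_force: 0.0
```

```bash
python3 - <<'E'
from workcell import *
from h import *
o=get_obs(); print(o['clock'],o['eef_pos'],o['ft_force'],o['grip_width'])
c=camera('scene'); w=cloud(c); print(label(c))
p=o['eef_pos']; X,Y,Z=np.moveaxis(w,-1,0)
m=(abs(X-p[0])<.05)&(abs(Y-p[1])<.06)&(Z>.03)&(Z<.1)&(c['frame'].max(-1)<110)
print(np.percentile(w[m],[1,10,50,90,99],axis=0).round(4).tolist(),ray(c,329.6,196.6,.073))
u,v=proj(c,p).astype(int)
cv2.imwrite('pics/s1.png',cv2.resize(c['frame'][v-60:v+40,u-50:u+80,::-1],None,fx=5,fy=5))
E
```

```text
1.35 [ 0.53397367 -0.33175789  0.07004969] [ 0.54475279 -1.09863719  1.10405142] 4.733250514022548e-05
(array([ 0.53139327, -0.16068579]), 61)
[[0.5192, -0.3454, 0.0326], [0.5262, -0.343, 0.0392], [0.5455, -0.3244, 0.0737], [0.5795, -0.2803, 0.0922], [0.5836, -0.2729, 0.0995]] [0.62409437 0.1033611 ]
```

View pics/s1.png

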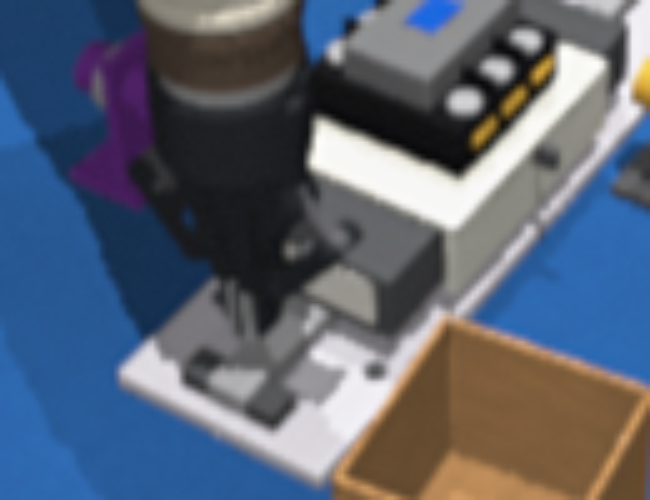

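Emit:
{"name": "send_rows", "arguments": {"steps": "-1 0 0.0033 0 0 0 0; -1 0 0.0033 0 0 0 0; -1 0 0.0034 0 0 0 0; -1 0 0.0033 0 0 0 0; -1 0 0.0034 0 0 0 0"}}

```text
clock: 1.82
eef_pos: [0.5343, -0.3149, 0.0708]
tool_rot: [0.707, 0.707, 0.0, 0.001]
ft_force: [0.1, -0.2, -0.7]
grip_width: 0.0002
grasp_force: 0.0
```

Emit:
{"name": "send_rows", "arguments": {"steps": "-1 0 0.0033 0 0 0 0; -1 0 0.0033 0 0 0 0; -1 0 0.0034 0 0 0 0; -1 0 0.0033 0 0 0 0; -1 0 0.0034 0 0 0 0"}}

```text
clock: 2.23
eef_pos: [0.534, -0.2982, 0.0699]
tool_rot: [0.707, 0.707, -0.0, -0.0]
ft_force: [0.4, -0.1, 0.3]
grip_width: 0.0002
grasp_force: 0.0
```

Emit:
{"name": "send_rows", "arguments": {"steps": "-1 0 0.0033 0 0 0 0; -1 0 0.0033 0 0 0 0; -1 0 0.0034 0 0 0 0; -1 0 0.0033 0 0 0 0; -1 0 0.0034 0 0 0 0"}}

```text
clock: 2.65
eef_pos: [0.534, -0.2817, 0.07]
tool_rot: [0.707, 0.707, -0.0, 0.0]
ft_force: [0.9, -0.1, 0.3]
grip_width: 0.0001
grasp_force: 0.2
```

Emit:
{"name": "send_rows", "arguments": {"steps": "-1 0 0.0033 0 0 0 0; -1 0 0.0033 0 0 0 0; -1 0 0.0034 0 0 0 0; -1 0 0.0033 0 0 0 0; -1 0 0.0034 0 0 0 0"}}

```text
clock: 3.07
eef_pos: [0.5341, -0.2648, 0.07]
tool_rot: [0.707, 0.707, 0.0, 0.0]
ft_force: [0.7, -0.4, -0.4]
grip_width: -0.0001
grasp_force: 0.1
```

Emit:
{"name": "send_rows", "arguments": {"steps": "-1 0 0.0033 0 0 0 0; -1 0 0.0033 0 0 0 0; -1 0 0.0034 0 0 0 0; -1 0 0.0033 0 0 0 0; -1 0 0.0034 0 0 0 0"}}

```text
clock: 3.48
eef_pos: [0.5339, -0.2481, 0.07]
tool_rot: [0.707, 0.707, -0.0, -0.0]
ft_force: [0.2, 0.1, -0.3]
grip_width: 0.0001
grasp_force: 0.0
```

```bash
cat > look.py <<'E'
from workcell import *
from h import *
import sys
for n in sys.argv[1:]:
    o=get_obs(); c=camera(n); l,k=label(c)
    s='%.3f %s tcp %s label %s n=%d'%(o['clock'],n,np.round(o['eef_pos'],4),l,k)
    print(s,'F',np.round(o['ft_force'],2)); open('log.txt','a').write(s+'\n')
E
python3 look.py side scene
```

```text
3.483 side tcp [ 0.5339 -0.2481  0.07  ] label [ 0.53325494 -0.12176235] n=38 F [ 0.16  0.12 -0.3 ]
3.533 scene tcp [ 0.5339 -0.2475  0.0699] label [ 0.53169442 -0.09885625] n=57 F [0.4  0.24 0.19]
```

```bash
python3 look.py scene side
```

```text
3.583 scene tcp [ 0.5339 -0.2479  0.07  ] label [ 0.5309032 -0.0929451] n=61 F [ 0.93 -0.41  0.18]
3.633 side tcp [ 0.534  -0.2482  0.07  ] label [ 0.53349937 -0.10427027] n=38 F [-0.11 -0.62 -0.18]
```

Emit:
{"name": "send_rows", "arguments": {"steps": "-1 0 0 0.041 0 0 0; -1 0 0 0.041 0 0 0; -1 0 0 0.041 0 0 0; -1 0 0.035 0.017 0 0 0; -1 0 0.0415 0 0 0 0"}}

```text
clock: 4.1
eef_pos: [0.5373, -0.1749, 0.2162]
tool_rot: [0.709, 0.705, 0.003, 0.006]
ft_force: [1.7, 0.7, -0.3]
grip_width: 0.0001
grasp_force: 0.0
```

Emit:
{"name": "send_rows", "arguments": {"steps": "-1 0 0.0415 0 0 0 0; -1 0 0.0415 0 0 0 0; -1 0 0.0415 0 0 0 0; -1 0 0.0415 0 0 0 0; -1 0 0.0415 0 0 0 0"}}

```text
clock: 4.52
eef_pos: [0.5337, 0.0371, 0.2103]
tool_rot: [0.707, 0.707, 0.0, 0.0]
ft_force: [-0.3, 0.2, -0.2]
grip_width: 0.0002
grasp_force: 0.0
```

Emit:
{"name": "send_rows", "arguments": {"steps": "-1 0 0.0415 0 0 0 0; -1 0 0.0415 0 0 0 0; -1 0 0.0415 0 0 0 0; -1 0 0.0415 0 0 0 0; -1 0 0.004 -0.04 0 0 0"}}

```text
clock: 4.93
eef_pos: [0.5392, 0.2144, 0.1778]
tool_rot: [0.705, 0.71, 0.009, 0.003]
ft_force: [2.6, 0.6, 1.7]
grip_width: 0.0002
grasp_force: 0.0
```

```bash
python3 look.py scene
```

```text
4.933 scene tcp [0.5392 0.2144 0.1778] label [ 0.53212229 -0.008659  ] n=48 F [2.65 0.6  1.73]
```

Emit:
{"name": "send_rows", "arguments": {"steps": "-1 0 0 -0.04 0 0 0; -1 0 0 -0.04 0 0 0; -1 0 0 -0.02 0 0 0; -1 0 0 0 0 0 0; -1 0 0 0 0 0 0"}}

```text
clock: 5.4
eef_pos: [0.5333, 0.2047, 0.0694]
tool_rot: [0.707, 0.707, -0.001, -0.001]
ft_force: [-0.3, 1.2, 0.7]
grip_width: -0.0
grasp_force: 0.0
```

```bash
python3 look.py scene scene scene
```

```text
5.400 scene tcp [0.5333 0.2047 0.0694] label [0.53510888 0.02819704] n=47 F [-0.27  1.21  0.69]
5.450 scene tcp [0.5349 0.2053 0.0711] label [0.53521451 0.03220225] n=44 F [ 0.62 -0.17 -0.08]
5.500 scene tcp [0.5357 0.2057 0.0722] label [0.53418687 0.03067799] n=44 F [-0.01  0.56  1.13]
```

```bash
cat >> h.py <<'E'
def label(c):
    w=cloud(c); f=c['frame'].astype(int); x,y,z=np.moveaxis(w,-1,0); b=f[...,2]-f[...,0]
    m=(abs(z-.14)<.012)&(b>60)&(x>.48)&(x<.59)&(y>-.3)&(y<.3)
    if m.sum()<8: return None,m.sum()
    n,L=cv2.connectedComponents((b>40).astype(np.uint8)); k=np.bincount(L[m]).argmax()
    v,u=np.nonzero(L==k); wt=b[v,u]
    return ray(c,np.average(u,weights=wt),np.average(v,weights=wt),.141),len(u)
E
python3 - <<'E'
from h import *
for n in('scene','side'): print(label(dict(np.load(n+'0.npz'))))
E
python3 look.py scene scene scene side scene
```

```text
(array([ 0.53199689, -0.16226207]), 67)
(array([ 0.53127707, -0.1625252 ]), 35)
5.550 scene tcp [0.5361 0.2059 0.0726] label [0.53290516 0.02542739] n=53 F [0.61 0.38 0.19]
5.600 scene tcp [0.536  0.2059 0.0727] label [0.53300692 0.02853402] n=52 F [0.29 0.   0.29]
5.650 scene tcp [0.5358 0.2059 0.0725] label [0.53304441 0.03116636] n=51 F [-0.13 -0.11 -0.44]
5.700 side tcp [0.5354 0.2059 0.0721] label None n=2 F [ 0.36 -0.15  0.36]
5.750 scene tcp [0.5351 0.2058 0.0717] label [0.5331619  0.03659585] n=49 F [0.54 0.75 0.5 ]
```

Emit:
{"name": "send_rows", "arguments": {"steps": "-1 0 0 0 0 0 0; -1 0 0 0 0 0 0; -1 0 0 0 0 0 0; -1 0 0 0 0 0 0; -1 0 0 0 0 0 0"}}

```text
clock: 6.22
eef_pos: [0.5339, 0.2055, 0.0699]
tool_rot: [0.707, 0.707, -0.0, -0.0]
ft_force: [0.5, 0.4, 0.7]
grip_width: -0.0001
grasp_force: 0.0
```

```bash
python3 look.py scene
```

```text
6.217 scene tcp [0.5339 0.2055 0.0699] label [0.53361171 0.06133464] n=47 F [0.51 0.36 0.71]
```

Emit:
{"name": "send_rows", "arguments": {"steps": "-1 0 0.0023 0 0 0 0; -1 0 0.0023 0 0 0 0; -1 0 0.0023 0 0 0 0; -1 0 0.0023 0 0 0 0; -1 0 0.0023 0 0 0 0"}}

```text
clock: 6.68
eef_pos: [0.534, 0.2174, 0.07]
tool_rot: [0.707, 0.707, 0.0, 0.0]
ft_force: [0.2, 0.8, 0.6]
grip_width: -0.0001
grasp_force: 0.1
```

Emit:
{"name": "send_rows", "arguments": {"steps": "-1 0 0.0023 0 0 0 0; -1 0 0.0023 0 0 0 0; -1 0 0.0023 0 0 0 0; -1 0 0.0023 0 0 0 0; -1 0 0.0023 0 0 0 0"}}

```text
clock: 7.1
eef_pos: [0.534, 0.2288, 0.07]
tool_rot: [0.707, 0.707, 0.0, 0.0]
ft_force: [0.3, -0.2, -0.3]
grip_width: -0.0
grasp_force: 0.1
```

Emit:
{"name": "send_rows", "arguments": {"steps": "-1 0 0.0023 0 0 0 0; -1 0 0.0023 0 0 0 0; -1 0 0.0023 0 0 0 0; -1 0 0.0023 0 0 0 0; -1 0 0.0023 0 0 0 0"}}

```text
clock: 7.52
eef_pos: [0.534, 0.2402, 0.07]
tool_rot: [0.707, 0.707, -0.0, -0.0]
ft_force: [-0.1, 0.4, -0.4]
grip_width: -0.0001
grasp_force: 0.0
```

Emit:
{"name": "send_rows", "arguments": {"steps": "-1 0 0.0023 0 0 0 0; -1 0 0.0023 0 0 0 0; -1 0 0.0023 0 0 0 0; -1 0 0.0023 0 0 0 0; -1 0 0.0023 0 0 0 0"}}

```text
clock: 7.93
eef_pos: [0.534, 0.2517, 0.07]
tool_rot: [0.707, 0.707, -0.0, -0.0]
ft_force: [0.3, -0.1, 0.2]
grip_width: -0.0002
grasp_force: 0.0
```

```bash
python3 look.py scene scene scene scene
```

```text
7.933 scene tcp [0.534  0.2517 0.07  ] label [0.53365319 0.10465833] n=44 F [ 0.35 -0.15  0.21]
7.983 scene tcp [0.534  0.2522 0.07  ] label [0.53369795 0.10519878] n=45 F [ 0.73 -0.65 -0.61]
8.033 scene tcp [0.534  0.2519 0.07  ] label [0.53372165 0.10558212] n=46 F [-0.59  0.15  0.72]
8.083 scene tcp [0.534  0.2517 0.07  ] label [0.53361485 0.10584254] n=44 F [-1.27 -0.43  0.32]
```

Emit:
{"name": "send_rows", "arguments": {"steps": "-1 0 -0.005 0 0 0 0; -1 0 -0.004 0 0 0 0; -1 0 0 0 0 0 0; -1 0 0 0 0 0 0; -1 0 0 0 0 0 0"}}

```text
clock: 8.55
eef_pos: [0.534, 0.2423, 0.07]
tool_rot: [0.707, 0.707, 0.0, -0.0]
ft_force: [-0.0, -0.0, 0.0]
grip_width: -0.0007
grasp_force: 0.0
```

```bash
python3 look.py scene scene scene scene scene
```

```text
8.550 scene tcp [0.534  0.2423 0.07  ] label [0.53376463 0.10772418] n=43 F [-0.04 -0.03  0.03]
8.600 scene tcp [0.5341 0.2424 0.0701] label [0.53366035 0.10761596] n=44 F [ 0.69  0.06 -0.08]
8.650 scene tcp [0.534  0.2425 0.0701] label [0.53366384 0.10748564] n=44 F [0.64 0.76 1.26]
8.700 scene tcp [0.534  0.2426 0.07  ] label [0.53367677 0.10734346] n=44 F [ 0.56 -0.39  0.07]
8.750 scene tcp [0.5341 0.2426 0.07  ] label [0.53355144 0.1072998 ] n=43 F [-0.31  0.09  0.15]
```

Emit:
{"name": "send_rows", "arguments": {"steps": "-1 0 0 0 0 0 0; -1 0 0 0 0 0 0; -1 0 0 0 0 0 0; -1 0 0 0 0 0 0; -1 0 0 0 0 0 0"}}

```text
clock: 9.22
eef_pos: [0.534, 0.2425, 0.07]
tool_rot: [0.707, 0.707, 0.0, 0.0]
ft_force: [0.7, 0.1, 0.3]
grip_width: 0.0004
grasp_force: 0.0
```

```bash
python3 look.py scene scene scene; python3 - <<'E'
from workcell import *
from h import *
c=camera('scene'); u,v=proj(c,(.615,.102,.072)).astype(int)
im=c['frame'][v-25:v+25,u-33:u+33,::-1]; print(u-33,v-25,{n:proj(c,(.612,y,.072)).round(1).tolist() for n,y in (('a',.1),('b',.11))})
cv2.imwrite('pics/s2.png',cv2.resize(im,None,fx=10,fy=10,interpolation=cv2.INTER_CUBIC))
E
```

```text
9.217 scene tcp [0.534  0.2425 0.07  ] label [0.53363671 0.10490186] n=46 F [0.74 0.06 0.28]
9.267 scene tcp [0.534  0.2425 0.07  ] label [0.53355561 0.10455731] n=45 F [-0.78  0.61  0.28]
9.317 scene tcp [0.534  0.2425 0.07  ] label [0.533508   0.10450738] n=45 F [ 0.05 -0.56  0.35]
293 171 {'a': [325.6, 196.2], 'b': [327.0, 194.6]}
```

View pics/s2.png

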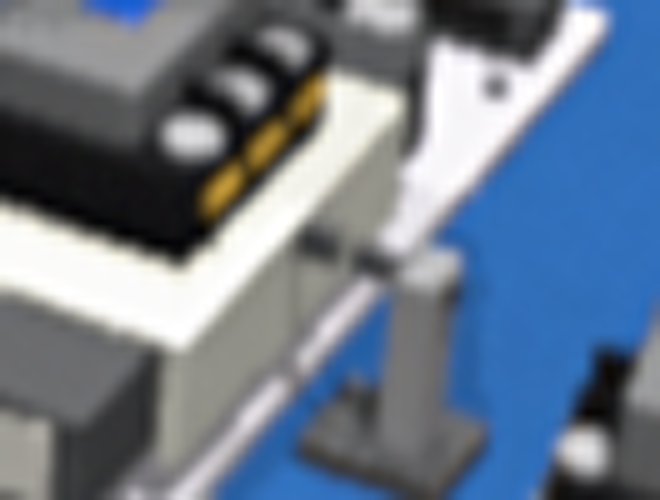

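Emit:
{"name": "send_rows", "arguments": {"steps": "-1 0 0.005 0 0 0 0; -1 0 0.01 0 0 0 0; -1 0 0.01 0 0 0 0; -1 0 0.005 0 0 0 0; -1 0 0 0 0 0 0"}}

```text
clock: 9.83
eef_pos: [0.534, 0.2745, 0.07]
tool_rot: [0.706, 0.708, 0.0, -0.0]
ft_force: [1.3, -0.8, 0.4]
grip_width: 0.0001
grasp_force: 0.0
```

Emit:
{"name": "send_rows", "arguments": {"steps": "-1 0 0 0 0 0 0; -1 0 0 0 0 0 0; -1 0 0 0 0 0 0; -1 0 0 0 0 0 0; -1 0 0 0 0 0 0"}}

```text
clock: 10.25
eef_pos: [0.534, 0.2722, 0.07]
tool_rot: [0.707, 0.707, -0.0, 0.0]
ft_force: [-0.6, 0.1, -0.3]
grip_width: -0.0002
grasp_force: 0.0
```

```bash
python3 look.py scene scene scene; python3 - <<'E'
from h import *
c=dict(np.load('scene0.npz'))
a,b=proj(c,(.605,.102,.0725)),proj(c,(.63,.1022,.0725)); print(a,b,(b-a)[1]/(b-a)[0])
E
```

```text
10.250 scene tcp [0.534  0.2722 0.07  ] label [0.53388352 0.10228688] n=45 F [-0.56  0.14 -0.31]
10.300 scene tcp [0.534  0.2722 0.07  ] label [0.53390748 0.10208592] n=46 F [-0.14 -0.7  -0.05]
10.350 scene tcp [0.5341 0.2722 0.07  ] label [0.533916   0.10206557] n=46 F [-0.26  0.03  0.42]
[323.91427368 195.08022971] [331.13780984 197.49250358] 0.333946396694268
```

Emit:
{"name": "send_rows", "arguments": {"steps": "-1 0 0 0.02 0 0 0; -1 0 0 0.03 0 0 0; -1 0 0 0.03 0 0 0; -1 0 0 0.03 0 0 0; -1 0 0 0.02 0 0 0"}}

```text
clock: 10.82
eef_pos: [0.5349, 0.2728, 0.2034]
tool_rot: [0.707, 0.707, 0.002, 0.001]
ft_force: [-0.5, -0.1, 0.6]
grip_width: 0.0
grasp_force: 0.0
```

Emit:
{"name": "send_rows", "arguments": {"steps": "-1 0 0 0 0 0 0; -1 0 0 0 0 0 0; -1 0 0 0 0 0 0; -1 0 0 0 0 0 0; -1 0 0 0 0 0 0"}}

```text
clock: 11.23
eef_pos: [0.5331, 0.272, 0.1982]
tool_rot: [0.707, 0.707, -0.002, -0.001]
ft_force: [-0.2, -0.4, -0.2]
grip_width: -0.0001
grasp_force: 0.0
```

Emit:
{"name": "send_rows", "arguments": {"steps": "-1 0 0 0 0 0 0; -1 0 0 0 0 0 0; -1 0 0 0 0 0 0; -1 0 0 0 0 0 0; -1 0 0 0 0 0 0"}}

```text
clock: 11.65
eef_pos: [0.534, 0.2725, 0.1999]
tool_rot: [0.707, 0.707, -0.0, -0.0]
ft_force: [0.3, -0.3, 0.0]
grip_width: 0.0001
grasp_force: 0.0
```

```bash
python3 look.py scene scene
```

```text
11.650 scene tcp [0.534  0.2725 0.1999] label [0.53372417 0.10170369] n=42 F [ 0.34 -0.26  0.02]
11.700 scene tcp [0.534  0.2725 0.2   ] label [0.53366195 0.10176515] n=42 F [0.31 0.16 0.88]
```

Emit:
{"name": "send_rows", "arguments": {"steps": "-1 0 0 0 0 0 0; -1 0 0 0 0 0 0; -1 0 0 0 0 0 0; -1 0 0 0 0 0 0; -1 0 0 0 0 0 0"}}

```text
clock: 12.17
eef_pos: [0.534, 0.2725, 0.2]
tool_rot: [0.707, 0.707, 0.0, 0.0]
ft_force: [-0.0, -0.2, 0.3]
grip_width: 0.0001
grasp_force: 0.0
```

Emit:
{"name": "send_rows", "arguments": {"steps": "-1 0 0 0 0 0 0; -1 0 0 0 0 0 0; -1 0 0 0 0 0 0; -1 0 0 0 0 0 0; -1 0 0 0 0 0 0"}}

```text
clock: 12.58
eef_pos: [0.534, 0.2725, 0.2]
tool_rot: [0.707, 0.707, 0.0, -0.0]
ft_force: [-0.2, -0.2, 0.1]
grip_width: 0.0
grasp_force: 0.0
```

Emit:
{"name": "send_rows", "arguments": {"steps": "-1 0 0 0 0 0 0; -1 0 0 0 0 0 0; -1 0 0 0 0 0 0; -1 0 0 0 0 0 0; -1 0 0 0 0 0 0"}}

```text
clock: 13.0
eef_pos: [0.534, 0.2725, 0.2]
tool_rot: [0.707, 0.707, 0.0, -0.0]
ft_force: [0.4, -0.1, -0.2]
grip_width: 0.0001
grasp_force: 0.0
```

Emit:
{"name": "send_rows", "arguments": {"steps": "-1 0 0 0 0 0 0; -1 0 0 0 0 0 0; -1 0 0 0 0 0 0; -1 0 0 0 0 0 0; -1 0 0 0 0 0 0"}}

```text
clock: 13.42
eef_pos: [0.534, 0.2725, 0.2]
tool_rot: [0.707, 0.707, 0.0, 0.0]
ft_force: [-0.3, -0.2, -0.6]
grip_width: -0.0001
grasp_force: 0.0
```

Emit:
{"name": "send_rows", "arguments": {"steps": "-1 0 0 0 0 0 0; -1 0 0 0 0 0 0; -1 0 0 0 0 0 0; -1 0 0 0 0 0 0; -1 0 0 0 0 0 0"}}

```text
clock: 13.83
eef_pos: [0.534, 0.2725, 0.2]
tool_rot: [0.707, 0.707, -0.0, 0.0]
ft_force: [0.4, -0.1, 1.6]
grip_width: -0.0004
grasp_force: 0.0
```

```bash
python3 look.py scene scene; python3 - <<'E'
from workcell import *
from h import *
out=[]
for n in('scene','side'):
    c=camera(n); u,v=proj(c,(.615,.102,.072)).astype(int)
    out.append(cv2.resize(c['frame'][v-25:v+25,u-19:u+20,::-1],None,fx=10,fy=10,interpolation=cv2.INTER_CUBIC))
cv2.imwrite('pics/s3.png',np.hstack(out))
E
```

```text
13.833 scene tcp [0.534  0.2725 0.2   ] label [0.53365892 0.10177533] n=42 F [ 0.4  -0.12  1.55]
13.883 scene tcp [0.534  0.2725 0.2   ] label [0.53365798 0.10176718] n=42 F [ 0.19 -1.14  0.94]
```

View pics/s3.png

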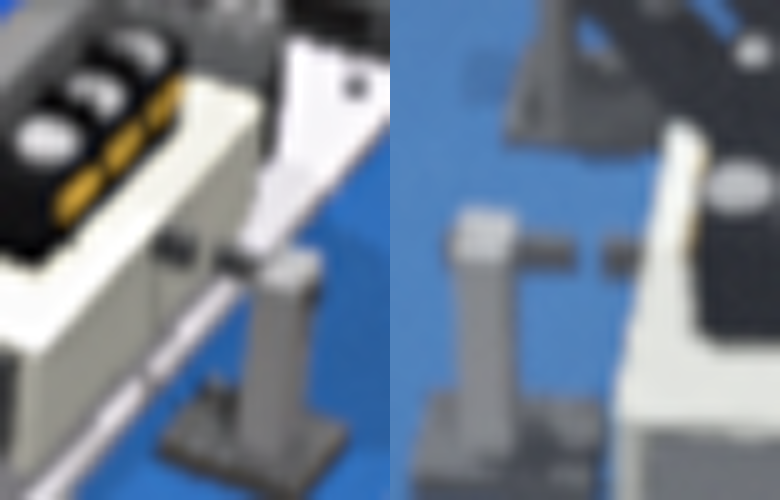

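```bash
python3 -c "
from workcell import *
print(job_done())"
```

```text
the job is handed in; nothing more can be done
None
```

The contactor passed the counter at about 66 mm/s (estimated from camera positions, not read off the counter). It was braked to rest with the two pointers level to within about 2 mm, stood still and untouched for over 2 s, and the job is handed in.

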